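# Reset a roaster's air damper: slacken the lock, push the dial, lock it

### The arm

A 6-joint arm with a two-finger parallel gripper is mounted at the origin on the work surface. World frame = base frame: x ahead of the robot, y to its left, z up, the work surface at z = 0. Lengths are in m, angles in rad, forces in N, time in s.
With the tool pointing down it reaches from about 0.3 to 0.875 m from the base axis. Payload 6.4 kg.
Tool frame: the origin (TCP) lies midway between the tips of the shut fingers; the grasp point (between the pads) lies behind it (arm.hold_point_z is the z of the grasp point in the tool frame, in m); z points along the fingers, x is the direction in which the jaws open and shut, and the axes are right-handed (so a half turn about z gives the same grasp; the last joint's range is limited). The gripper opens to 85 mm and grips with 20 to 120 N. Pads are 22 mm wide; open, the fingers measure 114 mm over their backs; the gripper's body (76 mm by 85 mm) begins 54 mm behind the grasp point. The pads swing forward as they close: fully open they stand 13 mm farther back than shut.
Start: joints at [-1.495, 0.181, 1.607, -0, 1.354, -0.206], TCP at [0.16, -0.552, 0.231] pointing down, gripper open.
Joint ranges: [-2.99, 2.99], [-0.89, 2.07], [0.3, 2.58], [-1.14, 4.28], [0, 2.63], [-3.12, 3.12]. Speed limits (rad/s): [2.57, 2.57, 3.01, 3.14, 3.14, 3.14].

### API

Orientations are given as a unit quaternion [x, y, z, w].
In Python, from station import sense, optics, workorder, arm gives the robot as it stands.
- The arm moves only by the tool drive_tool, never from a script. Its arguments are lists of equal length, an entry for each row: "offset": the shift along the tool's x, y, z in units of 0.02 m (1.0 is 0.02 m), a list of three; "angular": the turn, a rotation vector about the tool's x, y, z in units of 5 degrees (1.0 is 5 degrees), a list of three; "hand": the opening, from 0 (shut) to 1 (fully open). A call has 1 to 8 rows; each row shifts and turns the commanded pose from where the row before left it, along the tool's axes as they then stand; what a row does not reach is not made up. A row lasts 1/8 s, in which the tool goes at most 62.5 mm and 10.7 degrees, less where a joint would pass 70% of its speed; a pose out of reach is approached as far as the arm can. A call with a number of a shift or a turn outside -1 to 1 is refused whole. A call with a gripper value outside its range is refused whole. The fingers move at their own pace and stop on an object; "grip_force" is the grip in N (left out, the last holds). Time passes only in rows, so rows that do not move let the fingers close. It gives the time, the measured TCP pose, the force and the opening at its end, in the units of the state.
- sense(): the state, without advancing time (a new reading comes with each control period).
- optics.get_image(name): name is "scene" or "side" or "wrist"; returns (picture, depth): 420x560x3 uint8, red, green, blue; 420x560 float32, m along the optical axis (not along the pixel's ray), 0 where there is no reading.
- optics.camera_params(name): a dict with "mtx" (3x3 intrinsics, pixels), "D" ([k1, k2, p1, p2, k3] as OpenCV has them; the pictures are not rectified), "eye" and "rotation" of the camera in the world; the wrist camera has in their place "hand_eye" (4x4, takes a point from camera to tool coordinates, whose origin is the TCP and whose axes are the tool frame's). Camera axes: x right, y down, z forward; pixel columns grow to the right and rows downward; lengths in m; the calibration is good to about 2 mm. A picture is of the moment at which its call begins: read the wrist's pose just before it. camera_params takes no time and is no camera call.
- workorder.job_done(): hands the job in, once; it reports no verdict.
The state is a dict: "time_s": time; "qpos": joint angles; "joint_vel": joint speeds; "tau": joint torques, N m; "tool_pos": TCP position; "tcp_rot": TCP orientation; "wrist_force": force on the tool from outside, world axes, zero at the start; "moment": the same for the moment, N m; "gripper_width": finger opening in m.
Only numpy, scipy, OpenCV 4.12 (cv2) and the standard library are available. Lean on these libraries where they do the work, as an engineer would, in place of code of your own. Each camera call takes 0.05 s, during which the arm holds its last target. There are 200 camera calls.

### The job

Set the air damper on the green fan box for the next roast. Slacken the tee knob in the middle of the dial before you move the dial, push the dial round by its lever until its pointer nose points squarely at the tall round stud marker (not at the flat square one), then turn the tee knob fully tight again without shifting the dial. Leave everything else on the bench standing where it is.

Things in the scene. Friction and masses are not known exactly. Their poses are not given: they have to be found in the camera images.
- fan_box: Green sheet-steel fan box, fixed. Origin: on the damper dial's axis at table level; z up, x away from the robot more or less. In its frame it spans x -120..120, y -180..230 mm; lid 120 mm above the table. On the axis, heights above the table: dark scale plate, radius 118, top 124; aluminium dial disc, radius 56, 128 to 142; clamp washers, radius 47, to 152 (they rise 2 mm when slack); black tee knob above, to 191.
- dial (a joint): Outer control, the damper dial on fan_box's axis. Counter-clockwise from above is positive, -1.25 to 1.25 rad; at 0 its nose points along fan_box +x and its lever along -x. Lever: 20 mm wide, top 139.5 mm above the table, ending 125 mm from the axis. Clamped (knob tight) it slips only at about 12 N at the grip; with the knob slack it turns at 1 to 2 N and stays where left. Starts within 0.3 of 0.
- dial_grip (a point): Upright black round grip near the lever's end, opposite to the nose: 17 mm in diameter, 115 mm from the dial's axis, standing from 139.5 to 180 mm above the table. The point is on its axis at 160 mm. x axis: towards the dial's axis; z up.
- pointer (a point): On the dial's pointer line, 85 mm from the dial's axis and 134 mm above the table, just beyond the tip of the aluminium pointer nose (tip 72 mm from the axis). x axis: outward along the nose; z up. The nose points at a marker when the marker lies on this x axis.
- lock (a joint): Inner control, the black tee knob on the dial's axis. 0 = fully tight (a stop); counter-clockwise from above is positive and slackens, up to 1.6 rad. The clamp grips the dial below 0.7 rad (harder towards 0) and frees it above. It turns with 0.1 to 0.4 Nm (most when tightening home), stays where left, and hardly drags the dial. Starts at 0 to 0.1.
- lock_wing (a point): Centre of the tee knob's wing, on the dial's axis, 176 mm above the table. The wing is an upright bar 62 mm long (this point's x axis), 14 mm thick (y), from 161 to 191 mm above the table; under it a hub of radius 15 down to 156. At lock = 0 the wing's x axis stands at -0.6 rad from fan_box's x axis.
- motor_top (a point): Top centre of the grey fan motor on the lid, fixed: radius 45 mm, from the lid up to 206 mm above the table, with a black terminal box on its +x side.
- gauge_top (a point): Top centre of the round steel draught gauge on the lid, fixed: radius 31 mm, up to 167 mm above the table.
- stud_marker: The wanted marker: tall round steel stud magnet fixed on the scale plate, 15 mm in diameter, from 124 to 144 mm above the table. Origin: centre of its foot. 81 to 109 mm from the dial's axis, on the far (+x) half of the scale, left or right of the middle (0.6 to 0.9 rad).
- tab_marker: Flat square steel magnet fixed on the scale plate, 17 by 17 by 6 mm high, for another roast: not wanted. Origin: centre of its foot. On the other side of the scale's middle from the stud.
- sample_jar: Bystander: small closed jar, radius 20, 62 mm high, standing on the front left corner of the fan box lid (-x, +y), 155 to 175 mm from the dial's axis: the lever's end passes close by. Origin: centre of its foot.
- bean_can: Bystander: small closed can, radius 22, 70 mm high, standing on the front right corner of the fan box lid (-x, -y), 155 to 175 mm from the dial's axis: the lever's end passes close by. Origin: centre of its foot.
- tall_tin: Bystander: tall closed tin, radius 31, 165 mm high, standing on the table close before the box's front, 165 to 210 mm from the dial's axis: its top stands higher than the lever and only about 10 mm clear of the lever's end. Origin: centre of its foot.
- cupping_bowl: Bystander: white bowl, rim radius 50, 60 mm high, on the table right of the box. Origin: centre of its foot.
- mug: Bystander: blue mug, rim radius 38, 85 mm high, on the table left of the box. Origin: centre of its foot.
- cupping_spoon: Bystander: steel spoon, 165 mm long, lying on the table in front and to the right of the box.
- bean_brush: Bystander: wooden brush, 190 mm long, lying on the table in front and to the left of the box.

How it is judged:
By the outcome, as a careful person would: the job done as asked, in the order asked, and still so for the second after the job is handed in, with the robot touching nothing.
It also fails if it takes over 58 s, if anything falls off the work surface, if the arm or the gripper's body presses on something with over 40 N, if the wrist force passes 120 N, or if a joint passes its speed limit or range.

## Working session

There is one attempt and no reset: what is moved stays moved. The work goes in short steps, Python scripts to look and compute and a tool call to move; the robot and the scene stay as the last step left them, time stands still between calls to the robot, and variables do not carry over. Pictures are saved under pics/ and viewed, about 8 in all and at most 12, crops included, and the job is handed in when it is done.

Besides the shell and the picture viewer there is one more tool, called after "Emit:" by a JSON object that holds its "method" and its "body", one argument or row to a line. drive_tool: Moves the arm, as the interface text tells. Its arguments: {"type":"object","properties":{"offset":{"type":"array"},"angular":{"type":"array"},"hand":{"type":"array"},"grip_force":{"type":"number"}},"required":["offset","angular","hand"]}

```bash
ls; mkdir -p pics
python3 - <<'E'
from station import sense, optics, workorder, arm
import cv2,numpy as np,pickle
print(sense()); print(arm.hold_point_z)
for n in("scene","side"):
    p,d=optics.get_image(n); c=optics.camera_params(n); print(n,c)
    cv2.imwrite(f"pics/{n}0.png",p[:,:,::-1]); np.savez(f"{n}0.npz",p=p,d=d)
print(optics.camera_params("wrist"))
E
```

```text
pics
{'time_s': 0.0, 'qpos': array([-1.49526016e+00,  1.81570477e-01,  1.60798212e+00, -2.30373179e-05,
        1.35376372e+00, -2.06331587e-01]), 'joint_vel': array([ 0.00081727, -0.00201223, -0.00078804, -0.00023365,  0.00071572,
        0.00082708]), 'tau': array([-1.58175320e-03, -4.44879699e+01, -3.51331758e+01, -4.81811876e-04,
        9.16802179e-03,  1.47916069e-05]), 'tool_pos': array([ 0.15988766, -0.55176925,  0.23038009]), 'tcp_rot': array([ 7.99422921e-01, -6.00768050e-01, -5.76735545e-04, -6.40515949e-04]), 'wrist_force': array([ 0.41045793, -0.1897688 , -0.47332379]), 'moment': array([0.02851232, 0.06740251, 0.0259988 ]), 'gripper_width': 0.08556823957009072}
-0.0187
scene {'mtx': array([[384.89336385,   0.        , 279.99086319],
       [  0.        , 384.89336385, 208.06130056],
       [  0.        ,   0.        ,   1.        ]]), 'D': array([-0.0052534,  0.       ,  0.       ,  0.       ,  0.       ]), 'eye': array([1.21435206, 0.15900331, 0.7754733 ]), 'rotation': array([ 0.60333375,  0.68641126, -0.30973448, -0.26247385])}
side {'mtx': array([[471.32367189,   0.  
[... 226 characters left out ...]
76  , 0.69225029, 1.15889281]), 'rotation': array([-0.31042405,  0.89323909, -0.30459918,  0.11393061])}
{'mtx': array([[347.74149179,   0.        , 274.81953433],
       [  0.        , 347.74149179, 214.67100575],
       [  0.        ,   0.        ,   1.        ]]), 'D': array([-0.07398979,  0.        ,  0.        ,  0.        ,  0.        ]), 'hand_eye': array([[ 9.99999968e-01,  2.47881834e-04,  5.80810810e-05,
        -3.05335174e-04],
       [-2.53419128e-04,  9.47228059e-01,  3.20560352e-01,
        -8.21198626e-02],
       [ 2.44450582e-05, -3.20560356e-01,  9.47228092e-01,
        -1.41874826e-01],
       [ 0.00000000e+00,  0.00000000e+00,  0.00000000e+00,
         1.00000000e+00]])}
```

View pics/scene0.png

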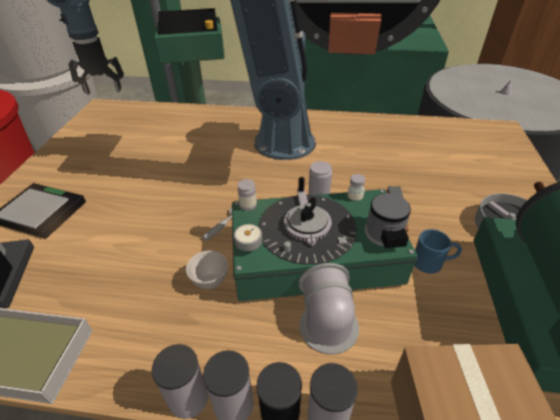

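View pics/side0.png

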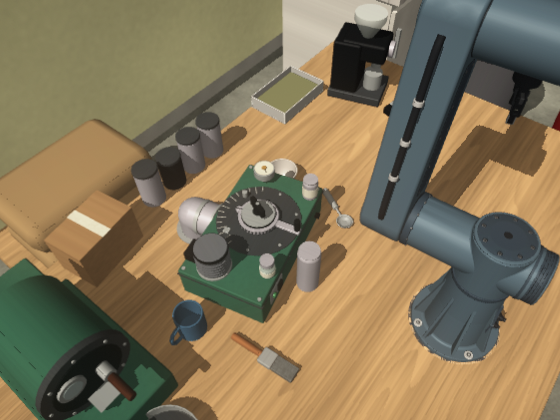

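The scene picture shows the box around (320,235) and the dial at (308,222). The side picture shows the dial at (258,212) and its lever pointing to (295,228). Next I'll make top-down rectifications at plate level.

```bash
cat > h.py <<'E'
from station import sense, optics, workorder, arm
import cv2,numpy as np
from scipy.spatial.transform import Rotation as R
def cam(n,s=None):
    c=optics.camera_params(n)
    if n=="wrist":
        T=np.eye(4);T[:3,:3]=R.from_quat(s["tcp_rot"]).as_matrix();T[:3,3]=s["tool_pos"];T=T@c["hand_eye"]
        return c["mtx"],c["D"],T[:3,:3],T[:3,3]
    return c["mtx"],c["D"],R.from_quat(c["rotation"]).as_matrix(),c["eye"]
def proj(C,P):
    K,D,M,e=C; q=(np.asarray(P,float).reshape(-1,3)-e)@M
    return cv2.projectPoints(q,np.zeros(3),np.zeros(3),K,D)[0].reshape(-1,2)
def ray(C,uv,z):
    K,D,M,e=C; x=cv2.undistortPoints(np.array(uv,float).reshape(-1,1,2),K,D).reshape(-1,2)
    r=np.c_[x,np.ones(len(x))]@M.T; return e+r*((z-e[2])/r[:,2])[:,None]
def top(p,C,x0,x1,y0,y1,z,s):
    # image: right = -y world, up = +x world; s px per m
    w=int((y1-y0)*s);h=int((x1-x0)*s)
    u,v=np.meshgrid(np.arange(w),np.arange(h))
    P=np.stack([x1-v/s,y1-u/s,np.full(u.shape,z)],-1)
    q=proj(C,P).astype(np.float32).reshape(h,w,2)
    return cv2.remap(p,q[...,0],q[...,1],cv2.INTER_CUBIC)
def cloud(d,C):
    K,D,M,e=C; v,u=np.nonzero(d>0)
    x=cv2.undistortPoints(np.stack([u,v],1).astype(float).reshape(-1,1,2),K,D).reshape(-1,2)
    return (np.c_[x,np.ones(len(x))]*d[v,u][:,None])@M.T+e,u,v
E
python3 - <<'E'
from h import *
for n in("scene","side"):
    z=np.load(n+"0.npz");C=cam(n);P,u,v=cloud(z["d"],C)
    m=(P[:,2]>.117)&(P[:,2]<.128)&(P[:,0]>.3)&(P[:,0]<.9)&(abs(P[:,1])<.4)
    print(n,m.sum(),np.percentile(P[m],[1,50,99],axis=0).round(3).tolist())
E
```

```text
scene 7963 [[0.399, -0.056, 0.117], [0.596, 0.15, 0.121], [0.852, 0.358, 0.126]]
side 6487 [[0.388, -0.044, 0.117], [0.519, 0.18, 0.121], [0.895, 0.368, 0.127]]
```

Run:
```python
from h import *
o=[]
for n,px in(("scene",(308,228)),("side",(255,217))):
    C=cam(n);c=ray(C,[px],.124)[0];print(n,c)
    z=np.load(n+"0.npz")
    o.append(top(z["p"],C,.37,.73,-.2,.2,.124,1000))
cv2.imwrite("pics/top0.png",np.hstack(o)[:,:,::-1])
```

```text
scene [0.56324559 0.12941765 0.124     ]
side [0.56282789 0.12837472 0.124     ]
```

Run:
```python
from h import *
o=[]
for n in("scene","side"):
    C=cam(n);z=np.load(n+"0.npz")
    im=top(z["p"],C,.36,.72,-.07,.33,.124,1000)
    for k in range(0,400,50):cv2.putText(im,str(k),(k,8),0,.3,(255,255,0))
    for k in range(0,360,50):cv2.putText(im,str(k),(0,k+3),0,.3,(255,255,0))
    o.append(im)
cv2.imwrite("pics/top1.png",np.hstack(o)[:,:,::-1])
```

```text
(no output)
```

View pics/top1.png

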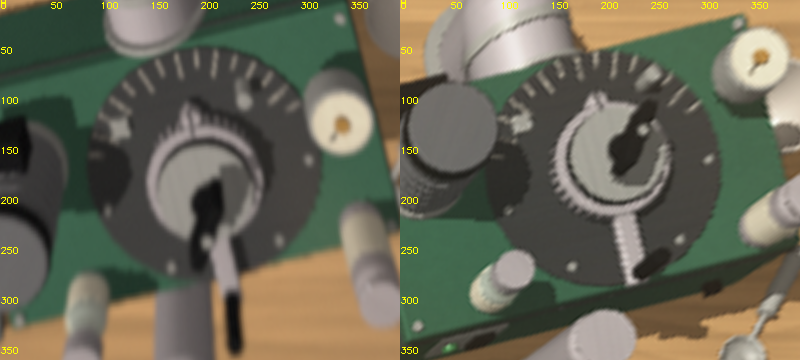

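The rectified views put the dial axis near x 0.554, y 0.126, with box yaw about +0.25. The stud is on the right, at about (245,92) in the scene view, and the tab is on the left at (119,126). I'll fly the wrist camera over the dial.

Emit:
{"method": "drive_tool", "body": {
  "offset": [
    [-0.966,-1,-0.6],
    [-0.966,-1,-0.6],
    [-0.966,-1,-0.6],
    [-0.966,-1,-0.6],
    [-0.966,-1,-0.6],
    [-0.966,-1,-0.6],
    [-0.966,-1,-0.7],
    [-0.966,-1,-0.7]
  ],
  "angular": [
    [0,0,0],
    [0,0,0],
    [0,0,0],
    [0,0,0],
    [0,0,0],
    [0,0,0],
    [0,0,0],
    [0,0,0]
  ],
  "hand": [1,1,1,1,1,1,1,1]
}}

```text
time_s: 1.1
tool_pos: [0.2709, -0.3583, 0.3313]
tcp_rot: [0.799, -0.601, -0.0, -0.0]
wrist_force: [0.6, 0.0, -0.1]
gripper_width: 0.0855
```

Emit:
{"method": "drive_tool", "body": {
  "offset": [
    [-0.966,-1,0],
    [-0.966,-1,0],
    [-0.966,-1,0],
    [-0.966,-1,0],
    [-0.966,-1,0],
    [-0.966,-1,0],
    [-0.966,-1,0],
    [-0.966,-1,0]
  ],
  "angular": [
    [0,0,0],
    [0,0,0],
    [0,0,0],
    [0,0,0],
    [0,0,0],
    [0,0,0],
    [0,0,0],
    [0,0,0]
  ],
  "hand": [1,1,1,1,1,1,1,1]
}}

```text
time_s: 2.1
tool_pos: [0.3815, -0.1654, 0.331]
tcp_rot: [0.799, -0.601, -0.0, -0.0]
wrist_force: [-0.2, -0.9, -0.0]
gripper_width: 0.0852
```

Emit:
{"method": "drive_tool", "body": {
  "offset": [
    [-0.966,-1,0],
    [-0.966,-1,0],
    [-0.966,-1,0],
    [-0.966,-1,0],
    [-0.966,-1,0],
    [-0.966,-1,0],
    [-0.966,-1,0],
    [-0.966,-1,0]
  ],
  "angular": [
    [0,0,0],
    [0,0,0],
    [0,0,0],
    [0,0,0],
    [0,0,0],
    [0,0,0],
    [0,0,0],
    [0,0,0]
  ],
  "hand": [1,1,1,1,1,1,1,1]
}}

```text
time_s: 3.1
tool_pos: [0.4922, 0.0275, 0.3309]
tcp_rot: [0.799, -0.601, -0.0, 0.0]
wrist_force: [0.6, 0.2, 0.2]
gripper_width: 0.0855
```

Emit:
{"method": "drive_tool", "body": {
  "offset": [
    [-0.966,-1,0],
    [-0.966,-1,0],
    [-0.966,-1,0],
    [-0.966,-1,0],
    [0,0,0],
    [0,0,0]
  ],
  "angular": [
    [0,0,0],
    [0,0,0],
    [0,0,0],
    [0,0,0],
    [0,0,0],
    [0,0,0]
  ],
  "hand": [1,1,1,1,1,1]
}}

```text
time_s: 3.85
tool_pos: [0.5469, 0.1227, 0.3308]
tcp_rot: [0.799, -0.601, -0.0, 0.001]
wrist_force: [0.5, 0.6, -0.5]
gripper_width: 0.0854
```

Run:
```python
from h import *
s=sense();p,d=optics.get_image("wrist");print(s["tool_pos"],s["tcp_rot"],s["time_s"])
import pickle;pickle.dump((s,p,d),open("w1.pkl","wb"))
C=cam("wrist",s)
im=top(p,C,.41,.69,-.02,.28,.124,1900)
cv2.imwrite("pics/w1.png",np.hstack([im])[:,:,::-1]);print(im.shape)
```

```text
[0.54693615 0.12266447 0.33081382] [ 7.99469378e-01 -6.00706527e-01 -3.42420237e-04  5.14270845e-04] 3.85
(532, 570, 3)
```

View pics/w1.png

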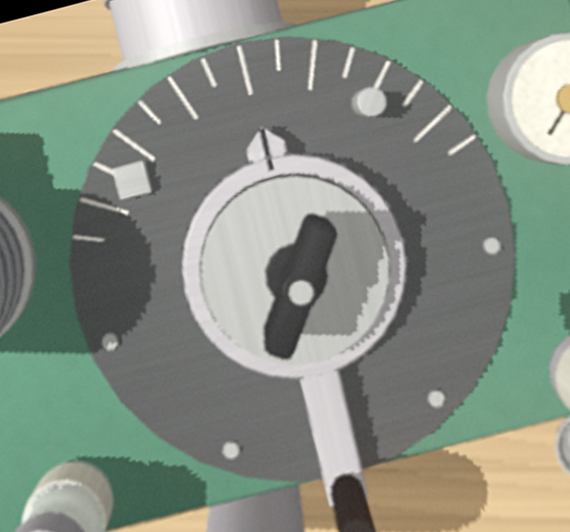

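The top-down wrist view (1900 px/m, plate plane) shows:
- **Plate:** centre about (294,260).
- **Nose:** line (264,131) to (271,168).
- **Stud:** top at (371,101).
- **Tab:** (131,180).
- **Wing:** ends (320,218) and (281,354).
- **Lever:** runs from (320,380) to (343,480).

```bash
cat >> h.py <<'E'
def lift(C,xy,z,zp=.124):
    e=C[3]; P=np.array([xy[0],xy[1],zp]); return (e+(P-e)*(z-e[2])/(zp-e[2]))[:2]
E
python3 - <<'E'
from h import *
import pickle
s,p,d=pickle.load(open("w1.pkl","rb"));C=cam("wrist",s)
w=lambda u,v,z:lift(C,(.69-v/1900,.28-u/1900),z)
print("cam",C[3])
c=w(294,259.5,.124);print("plate c",c,"disc c",w(295,266,.142))
a=lambda v:np.arctan2(v[1],v[0])
n1,n2=w(264,131,.142),w(271,168,.142);print("nose dir line",a(n1-n2),"from c",a(n1-c),np.linalg.norm(n1-c))
st=w(371,101,.144);print("stud",st,np.linalg.norm(st-c),a(st-c))
tb=w(131,180,.13);print("tab",tb,a(tb-c))
e1,e2=w(320,218,.191),w(281,354,.191);print("wing",a(e1-e2),(e1+e2)/2,np.linalg.norm(e1-e2))
l1,l2=w(320,380,.1395),w(343,480,.1395);print("lever line",a(l1-l2),"from c",a(c-l2),np.linalg.norm(l2-c))
b1,b2=w(570,401,.12),w(110,528,.12);print("box yaw",a(b2-b1)-np.pi/2)
P,u,v=cloud(d,C)
for z0,z1,nm,r in((.186,.195,"wing",.05),(.140,.146,"disc",.065),(.175,.184,"grip",.14)):
    m=(P[:,2]>z0)&(P[:,2]<z1)&(np.hypot(*(P[:,:2]-c).T)<r)
    if nm=="grip": m&=np.hypot(*(P[:,:2]-c).T)>.1
    if m.sum()>5:
        q=P[m][:,:2];print(nm,m.sum(),q.mean(0),(q.min(0)+q.max(0))/2,a(np.linalg.svd(q-q.mean(0))[2][0]),P[m][:,2].mean())
# jar/can/tin tops
for n in("scene","side"):
    z=np.load(n+"0.npz");P,u,v=cloud(z["d"],cam(n))
    for nm,z0,z1,(x,y) in(("tin",.158,.172,(.40,.13)),("jar",.175,.188,(.42,.24)),("can",.184,.196,(.47,-.02))):
        m=(abs(P[:,2]-(z0+z1)/2)<(z1-z0)/2)&(np.hypot(P[:,0]-x,P[:,1]-y)<.07)
        q=P[m][:,:2]
        if len(q):print(n,nm,len(q),(q.min(0)+q.max(0))/2,q.max(0)-q.min(0),np.linalg.norm((q.min(0)+q.max(0))/2-c))
E
```

```text
cam [0.62589242 0.14587136 0.47258704]
plate c [0.55342105 0.12526316] disc c [0.55391886 0.12582817]
nose dir line 0.18697926991891184 from c 0.23201429705572144 0.06975043969246185
stud [0.63621387 0.0882444 ] 0.09069200199324852 -0.4204606560745208
tab [0.59579036 0.20993071] 1.106813052055618
wing -0.27927053248647177 [0.55608375 0.12646064] 0.060151618965519696
lever line 0.2260683879938836 from c 0.2168959461857029 0.11025308445709685
box yaw 0.2693764646411152
wing 1176 [0.55522756 0.12662137] [0.55377009 0.12658962] 2.7902806897701655 0.19000476604227992
disc 2582 [0.5615195 0.1278314] [0.54928685 0.1263705 ] -0.8464814228977906 0.14145284361554422
grip 243 [0.45700064 0.12231224] [0.49688429 0.17886037] -2.1527747938649218 0.17881638253417184
scene tin 252 [0.39791632 0.13236992] [0.10902202 0.07857162] 0.15566703727057385
scene jar 122 [0.43037123 0.23983422] [0.03582555 0.03470685] 0.16813026557835287
scene can 147 [ 0.49673461 -0.03185411] [0.04316119 0.03959576] 0.167030502195426
side tin 368 [0.39118003 0.13856143] [0.10549931 0.07527719] 0.1627851164490652
side jar 166 [0.42628206 0.2430063 ] [0.03514842 0.03637817] 0.17328523058004394
side can 143 [ 0.49435629 -0.02849198] [0.03957875 0.04643245] 0.1647097049056501
```

Emit:
{"method": "drive_tool", "body": {
  "offset": [
    [-0.07,-0.39,0],
    [0,0,0.5],
    [0,0,0.5],
    [0,0,0.5],
    [0,0,0.5],
    [0,0,0.5],
    [0,0,0.5],
    [0,0,0]
  ],
  "angular": [
    [0,0,0.97],
    [0,0,0.97],
    [0,0,0.97],
    [0,0,0.97],
    [0,0,0.97],
    [0,0,0.97],
    [0,0,0.97],
    [0,0,0]
  ],
  "hand": [1,1,1,1,1,1,1,1]
}}

```text
time_s: 4.9
tool_pos: [0.5538, 0.1257, 0.2706]
tcp_rot: [-0.589, 0.808, 0.0, -0.001]
wrist_force: [-0.1, -0.0, 0.3]
gripper_width: 0.0851
```

Emit:
{"method": "drive_tool", "body": {
  "offset": [
    [0,0,0.8],
    [0,0,0.8],
    [0,0,0.8],
    [0,0,0.8],
    [0,0,0.8],
    [0,0,0.7],
    [0,0,0.7],
    [0,0,0]
  ],
  "angular": [
    [0,0,0],
    [0,0,0],
    [0,0,0],
    [0,0,0],
    [0,0,0],
    [0,0,0],
    [0,0,0],
    [0,0,0]
  ],
  "hand": [1,1,1,1,1,1,1,1]
}}

```text
time_s: 5.9
tool_pos: [0.5536, 0.1265, 0.1618]
tcp_rot: [-0.589, 0.808, 0.001, -0.001]
wrist_force: [0.7, 0.5, 0.7]
gripper_width: 0.0858
```

Run:
```python
from h import *
s=sense();print(s["tool_pos"],R.from_quat(s["tcp_rot"]).as_matrix()[:,0],s["wrist_force"],s["qpos"])
p,d=optics.get_image("wrist");cv2.imwrite("pics/w2.png",p[:,:,::-1])
```

```text
[0.55361807 0.12651125 0.16178146] [-3.05784874e-01 -9.52100269e-01  8.30057737e-04] [0.65687192 0.52250264 0.72708956] [1.57029099e-02 2.38226748e-01 1.68655363e+00 8.67146507e-06
 1.21942461e+00 1.89726006e+00]
```

View pics/w2.png

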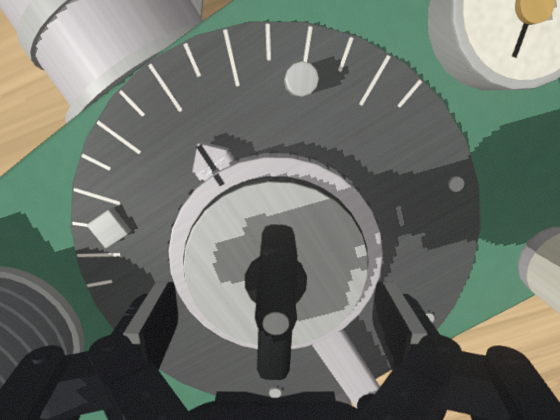

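The wing stands upright and centred between the pads: it runs (277,230) to (273,375), with pads at columns 155 and 400. Closing now.

Emit:
{"method": "drive_tool", "body": {
  "offset": [
    [0,0,0],
    [0,0,0],
    [0,0,0],
    [0,0,0],
    [0,0,0],
    [0,0,0]
  ],
  "angular": [
    [0,0,0],
    [0,0,0],
    [0,0,0],
    [0,0,0],
    [0,0,0],
    [0,0,0]
  ],
  "hand": [0,0,0,0,0,0],
  "grip_force": 80
}}

```text
time_s: 6.7
tool_pos: [0.5545, 0.1261, 0.1638]
tcp_rot: [-0.589, 0.808, -0.0, -0.0]
wrist_force: [-3.4, -3.0, 4.9]
gripper_width: 0.0128
```

Emit:
{"method": "drive_tool", "body": {
  "offset": [
    [0,0,0],
    [0,0,0],
    [0,0,0],
    [0,0,0],
    [0,0,0],
    [0,0,0],
    [0,0,0],
    [0,0,0]
  ],
  "angular": [
    [0,0,-0.9],
    [0,0,-0.9],
    [0,0,-0.9],
    [0,0,-0.9],
    [0,0,-0.9],
    [0,0,-0.9],
    [0,0,-0.9],
    [0,0,-0.9]
  ],
  "hand": [0,0,0,0,0,0,0,0]
}}

```text
time_s: 7.7
tool_pos: [0.5545, 0.1264, 0.1638]
tcp_rot: [0.811, -0.586, 0.0, 0.0]
wrist_force: [-3.1, -1.0, 5.9]
gripper_width: 0.0124
```

Emit:
{"method": "drive_tool", "body": {
  "offset": [
    [0,0,0],
    [0,0,0],
    [0,0,0],
    [0,0,0],
    [0,0,0],
    [0,0,0],
    [0,0,0],
    [0,0,0]
  ],
  "angular": [
    [0,0,-0.9],
    [0,0,-0.9],
    [0,0,-0.9],
    [0,0,-0.9],
    [0,0,-0.9],
    [0,0,-0.9],
    [0,0,-0.9],
    [0,0,0]
  ],
  "hand": [0,0,0,0,0,0,0,0]
}}

```text
time_s: 8.7
tool_pos: [0.5543, 0.1266, 0.1638]
tcp_rot: [0.939, -0.344, -0.0, -0.0]
wrist_force: [-4.1, -0.3, 6.1]
gripper_width: 0.0128
```

Run:
```python
from h import *
s=sense();print(s["tool_pos"],R.from_quat(s["tcp_rot"]).as_matrix()[:,0],s["wrist_force"],s["moment"],s["gripper_width"],s["qpos"])
```

```text
[0.55432654 0.12659063 0.16377132] [ 7.63190321e-01 -6.46173680e-01 -3.30515720e-04] [-4.08568176 -0.31498279  6.05252207] [-0.17453637  0.61169737  0.19608813] 0.012822850851208229 [1.57489594e-02 2.35855100e-01 1.68507294e+00 1.50954641e-04
 1.22097964e+00 7.18257374e-01]
```

The lock has turned about 1.18 rad, so it is slack. Next: release, go up, and move over the grip.

Emit:
{"method": "drive_tool", "body": {
  "offset": [
    [0,0,0],
    [0,0,0],
    [0,0,0],
    [0,0,-0.8],
    [0,0,-1],
    [0,0,-1],
    [0,0,-1],
    [0,0,-1]
  ],
  "angular": [
    [0,0,0],
    [0,0,0],
    [0,0,0],
    [0,0,0],
    [0,0,0],
    [0,0,0],
    [0,0,0],
    [0,0,0]
  ],
  "hand": [1,1,1,1,1,1,1,1]
}}

```text
time_s: 9.7
tool_pos: [0.5548, 0.1266, 0.2613]
tcp_rot: [0.939, -0.345, 0.001, -0.0]
wrist_force: [-0.5, 0.5, -0.1]
gripper_width: 0.0854
```

Emit:
{"method": "drive_tool", "body": {
  "offset": [
    [-0.692,0.92,0],
    [-0.692,0.92,0],
    [-0.692,0.92,0],
    [-0.692,0.92,0],
    [-0.692,0.92,0]
  ],
  "angular": [
    [0,0,0],
    [0,0,0],
    [0,0,0],
    [0,0,0],
    [0,0,0]
  ],
  "hand": [1,1,1,1,1]
}}

```text
time_s: 10.32
tool_pos: [0.4418, 0.101, 0.2606]
tcp_rot: [0.939, -0.344, 0.001, -0.0]
wrist_force: [0.1, -0.3, 0.2]
gripper_width: 0.0854
```

Emit:
{"method": "drive_tool", "body": {
  "offset": [
    [0,0,0],
    [0,0,0],
    [0,0,0],
    [0,0,0],
    [0,0,0],
    [0,0,0],
    [0,0,0],
    [0,0,0]
  ],
  "angular": [
    [0,0,1],
    [0,0,1],
    [0,0,1],
    [0,0,1],
    [0,0,1],
    [0,0,1],
    [0,0,1],
    [0,0,0.4]
  ],
  "hand": [1,1,1,1,1,1,1,1]
}}

```text
time_s: 11.32
tool_pos: [0.4425, 0.1011, 0.2604]
tcp_rot: [0.781, -0.625, 0.001, -0.0]
wrist_force: [-0.5, 0.6, -0.4]
gripper_width: 0.0854
```

Run:
```python
from h import *
import pickle
s=sense();p,d=optics.get_image("wrist");pickle.dump((s,p,d),open("w3.pkl","wb"));C=cam("wrist",s)
print(s["tool_pos"],R.from_quat(s["tcp_rot"]).as_matrix()[:,0])
im=top(p,C,.36,.63,.0,.28,.18,2000)
cv2.imwrite("pics/w3.png",im[:,:,::-1])
c=np.array([.5542,.1262]);P,u,v=cloud(d,C);r=np.hypot(*(P[:,:2]-c).T)
m=(P[:,2]>.174)&(P[:,2]<.186)&(r>.09)&(r<.133);q=P[m]
if len(q):print("grip",len(q),q.min(0),q.max(0),np.median(q,0))
m=(P[:,2]>.158)&(P[:,2]<.172)&(r>.133)&(r<.25);q=P[m]
if len(q):print("tin",len(q),q.min(0),q.max(0),r[m].min())
```

```text
[0.44251657 0.10114233 0.26038867] [ 2.18781230e-01 -9.75773877e-01  3.37276489e-04]
grip 450 [0.43400154 0.09223183 0.17400567] [0.45015294 0.10855957 0.18121189] [0.44292027 0.10065316 0.17880553]
tin 6251 [ 0.33919931 -0.03561204  0.15800079] [0.62137429 0.30323994 0.1719904 ] 0.13300089371506194
```

View pics/w3.png

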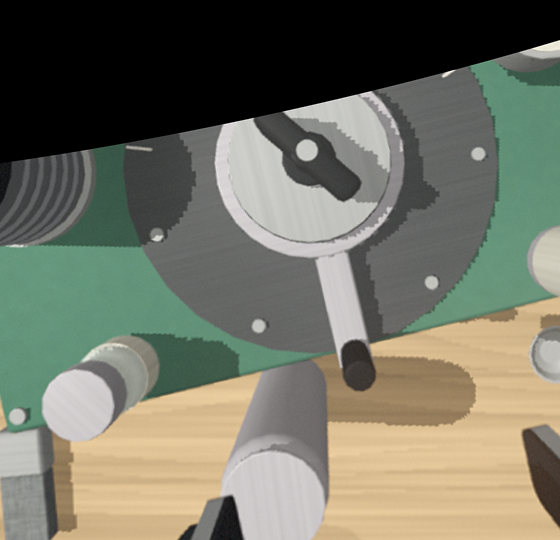

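The grip is at (358,365) in the picture, and its measured position is (0.442, 0.100). The tin top at (276,500) and the jar at (85,400) are both clear of the sweep. The wing has visibly turned. I'll straddle the grip 7 mm inboard with the fingers half open.

Emit:
{"method": "drive_tool", "body": {
  "offset": [
    [0,-0.35,0],
    [0,0,0.6],
    [0,0,0.9],
    [0,0,1],
    [0,0,1],
    [0,0,1],
    [0,0,0.9],
    [0,0,0]
  ],
  "angular": [
    [0,0,0],
    [0,0,0],
    [0,0,0],
    [0,0,0],
    [0,0,0],
    [0,0,0],
    [0,0,0],
    [0,0,0]
  ],
  "hand": [0.5,0.5,0.5,0.5,0.5,0.5,0.5,0.5],
  "grip_force": 25
}}

```text
time_s: 12.38
tool_pos: [0.4474, 0.1027, 0.1492]
tcp_rot: [0.781, -0.624, -0.002, 0.001]
wrist_force: [-0.1, 0.4, 0.1]
gripper_width: 0.0428
```

Emit:
{"method": "drive_tool", "body": {
  "offset": [
    [0,0,0],
    [0,0,0],
    [0,0,0],
    [0,0,0],
    [0,0,0]
  ],
  "angular": [
    [0,0,0],
    [0,0,0],
    [0,0,0],
    [0,0,0],
    [0,0,0]
  ],
  "hand": [0,0,0,0,0]
}}

```text
time_s: 13.0
tool_pos: [0.4495, 0.1026, 0.1519]
tcp_rot: [0.781, -0.625, 0.001, -0.0]
wrist_force: [-1.2, -0.1, 4.5]
gripper_width: 0.0156
```

Run:
```python
from h import *
s=sense();print(s["tool_pos"],s["wrist_force"],s["moment"],s["gripper_width"],R.from_quat(s["tcp_rot"]).as_matrix().T@(np.array([.5542,.1262,.15])-s["tool_pos"]))
```

```text
[0.4495363  0.10260668 0.1519396 ] [-1.15847398 -0.13478918  4.48987981] [-0.06420823  0.13061437  0.02312233] 0.015616038729868434 [-1.24251737e-05 -1.07287614e-01  2.06488547e-03]
```

Emit:
{"method": "drive_tool", "body": {
  "offset": [
    [-0.384,-0.014,0],
    [-0.384,-0.014,0],
    [-0.384,-0.014,0],
    [-0.384,-0.014,0],
    [-0.384,-0.014,0]
  ],
  "angular": [
    [0,0,0.82],
    [0,0,0.82],
    [0,0,0.82],
    [0,0,0.82],
    [0,0,0.82]
  ],
  "hand": [0,0,0,0,0]
}}

```text
time_s: 13.62
tool_pos: [0.4479, 0.141, 0.1519]
tcp_rot: [-0.656, 0.754, -0.0, 0.0]
wrist_force: [-0.3, -0.5, 4.7]
gripper_width: 0.0165
```

Emit:
{"method": "drive_tool", "body": {
  "offset": [
    [-0.384,-0.014,0],
    [-0.384,-0.014,0],
    [-0.384,-0.014,0],
    [-0.384,-0.014,0],
    [0,0,0],
    [0,0,0]
  ],
  "angular": [
    [0,0,0.82],
    [0,0,0.82],
    [0,0,0.82],
    [0,0,0.82],
    [0,0,0],
    [0,0,0]
  ],
  "hand": [0,0,0,0,0,0]
}}

```text
time_s: 14.38
tool_pos: [0.4565, 0.1705, 0.152]
tcp_rot: [-0.544, 0.839, -0.0, 0.001]
wrist_force: [0.5, -0.4, 5.5]
gripper_width: 0.0165
```

Run:
```python
from h import *
s=sense();X=R.from_quat(s["tcp_rot"]).as_matrix();print(s["tool_pos"],s["wrist_force"],s["gripper_width"],X.T@(np.array([.5542,.1262,.15])-s["tool_pos"]),np.arctan2(X[1,0],X[0,0])+np.pi/2)
```

```text
[0.45649365 0.17048917 0.15195361] [ 0.45388588 -0.41887802  5.52565162] 0.016545898875236543 [ 0.00054094 -0.10727185  0.00208193] -0.42056202393405506
```

Emit:
{"method": "drive_tool", "body": {
  "offset": [
    [0,0,0],
    [0,0,0],
    [0,0,-0.5],
    [0,0,-1],
    [0,0,-1],
    [0,0,-1],
    [0,0,-1],
    [0,0,-1]
  ],
  "angular": [
    [0,0,0],
    [0,0,0],
    [0,0,0],
    [0,0,0],
    [0,0,0],
    [0,0,0],
    [0,0,0],
    [0,0,0]
  ],
  "hand": [0.5,0.5,0.5,0.5,0.5,0.5,1,1]
}}

```text
time_s: 15.38
tool_pos: [0.4558, 0.1703, 0.2625]
tcp_rot: [-0.543, 0.84, -0.0, 0.0]
wrist_force: [-0.5, 0.9, -0.5]
gripper_width: 0.077
```

Emit:
{"method": "drive_tool", "body": {
  "offset": [
    [0,-0.9,-0.2],
    [0,-0.9,-0.2],
    [0,-0.9,-0.2],
    [0,-0.9,-0.2],
    [0,-0.9,-0.2],
    [0,-0.87,-0.2],
    [0,0,0],
    [0,0,0]
  ],
  "angular": [
    [0,0,0],
    [0,0,0],
    [0,0,0],
    [0,0,0],
    [0,0,0],
    [0,0,0],
    [0,0,-1],
    [0,0,-1]
  ],
  "hand": [1,1,1,1,1,1,1,1]
}}

```text
time_s: 16.38
tool_pos: [0.5546, 0.1254, 0.2842]
tcp_rot: [-0.615, 0.789, 0.001, -0.001]
wrist_force: [-0.1, -0.4, -0.0]
gripper_width: 0.0855
```

Emit:
{"method": "drive_tool", "body": {
  "offset": [
    [0,0,0],
    [0,0,0],
    [0,0,0],
    [0,0,0],
    [0,0,0],
    [0,0,0],
    [0,0,0]
  ],
  "angular": [
    [0,0,-1],
    [0,0,-1],
    [0,0,-1],
    [0,0,-1],
    [0,0,-1],
    [0,0,-1],
    [0,0,0]
  ],
  "hand": [1,1,1,1,1,1,1]
}}

```text
time_s: 17.25
tool_pos: [0.5543, 0.1257, 0.2844]
tcp_rot: [0.797, -0.604, -0.001, 0.0]
wrist_force: [0.3, -0.3, -0.2]
gripper_width: 0.0851
```

Run:
```python
from h import *
import pickle
s=sense();p,d=optics.get_image("wrist");pickle.dump((s,p,d),open("w4.pkl","wb"));C=cam("wrist",s)
print(s["tool_pos"],R.from_quat(s["tcp_rot"]).as_matrix()[:,0])
im=top(p,C,.48,.68,.03,.22,.142,3000)
cv2.imwrite("pics/w4.png",im[:,:,::-1])
P,u,v=cloud(d,C);r=np.hypot(P[:,0]-.5542,P[:,1]-.1262)
m=(P[:,2]>.174)&(P[:,2]<.186)&(r>.09)&(r<.133);q=P[m]
if len(q):print("grip",len(q),q.min(0),q.max(0))
```

```text
[0.55434536 0.12568303 0.28444861] [ 2.70877468e-01 -9.62613780e-01 -3.28117371e-04]
grip 299 [0.44118085 0.16527807 0.17422862] [0.45805209 0.18224764 0.18052769]
```

View pics/w4.png

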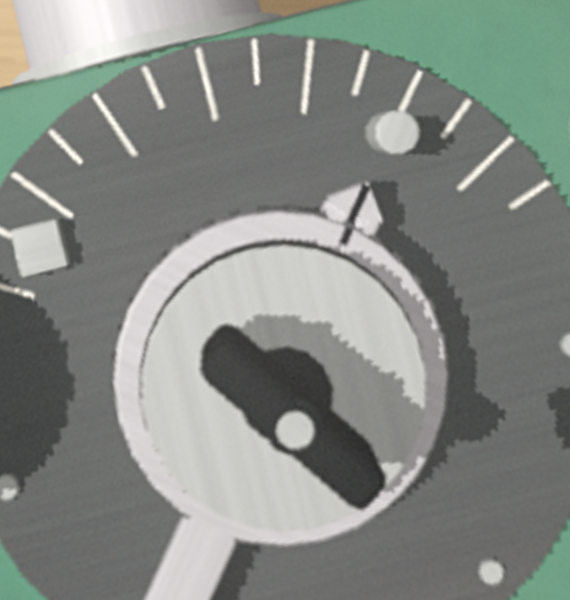

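In the plane-142 mm view the disc centre is (281,378), the nose line runs (367,185) to (345,243), and the stud top is at (398,132). That gives a nose angle of about -0.43 and a stud angle of about -0.44, so they are close. I'll refine this with an enlarged crop.

Run:
```python
from h import *
import pickle
s,p,d=pickle.load(open("w4.pkl","rb"));C=cam("wrist",s)
S=3000;im=top(p,C,.48,.68,.03,.22,.142,S);g=cv2.cvtColor(im,cv2.COLOR_RGB2GRAY)
# disc edge fit: outermost bright->dark along rays from centre, skip nose/lever/shadowless
pts=[]
for a in np.arange(0,2*np.pi,.03):
    rr=np.arange(140,190);x=281+rr*np.sin(a);y=378-rr*np.cos(a)
    if x.max()>=569 or x.min()<0:continue
    pr=cv2.remap(g,x.astype(np.float32)[None],y.astype(np.float32)[None],1)[0].astype(float)
    k=np.argmin(np.diff(cv2.GaussianBlur(pr[None],(5,1),0)[0]));pts.append((x[k],y[k],rr[k],a))
pts=np.array(pts);m=abs(pts[:,2]-np.median(pts[:,2]))<5
A=np.c_[2*pts[m,:2],np.ones(m.sum())];sol=np.linalg.lstsq(A,(pts[m,:2]**2).sum(1),rcond=None)[0]
cx,cy=sol[:2];print("disc",cx,cy,np.sqrt(sol[2]+cx*cx+cy*cy),m.sum())
c=np.array([.68-cy/S,.22-cx/S]);print(c)
S2=5000
o=[]
for z in(.142,.144):
    im=top(p,C,.595,.655,.06,.13,z,S2)
    o.append(cv2.resize(im,None,fx=1.6,fy=1.6,interpolation=cv2.INTER_CUBIC)[:, :390*1])
P,u,v=cloud(d,C);r=np.hypot(P[:,0]-c[0],P[:,1]-c[1]);a=np.arctan2(P[:,1]-c[1],P[:,0]-c[0])
m=(r>.06)&(r<.072)&(abs(a+.43)<.15)&(P[:,2]>.128);print("nose z",np.percentile(P[m,2],[10,50,90]),"mid ang",a[m].min(),a[m].max(),a[m].mean())
m=(r>.08)&(r<.11)&(abs(a+.43)<.2)&(P[:,2]>.140);q=P[m];print("stud",m.sum(),(q.min(0)+q.max(0))/2,q.max(0)-q.min(0),np.median(q,0))
im=top(p,C,.585,.655,.05,.14,.142,8000)
for k in range(0,720,80):cv2.putText(im,str(k),(k,10),0,.4,(255,255,0));cv2.putText(im,str(k),(0,k+4),0,.4,(255,255,0))
cv2.imwrite("pics/w5.png",im[:,:,::-1]);print("camera",C[3])
```

```text
disc 279.93306796444637 377.9646104042978 165.81106886322505 200
[0.5540118  0.12668898]
nose z [0.13597456 0.13741442 0.13843846] mid ang -0.5756549319385194 -0.2801690445749191 -0.4253718918607816
stud 274 [0.63607632 0.08789117 0.14245914] [0.01453823 0.01439765 0.00438104] [0.63603773 0.08828805 0.14304804]
camera [0.63351322 0.14822524 0.42620945]
```

View pics/w5.png

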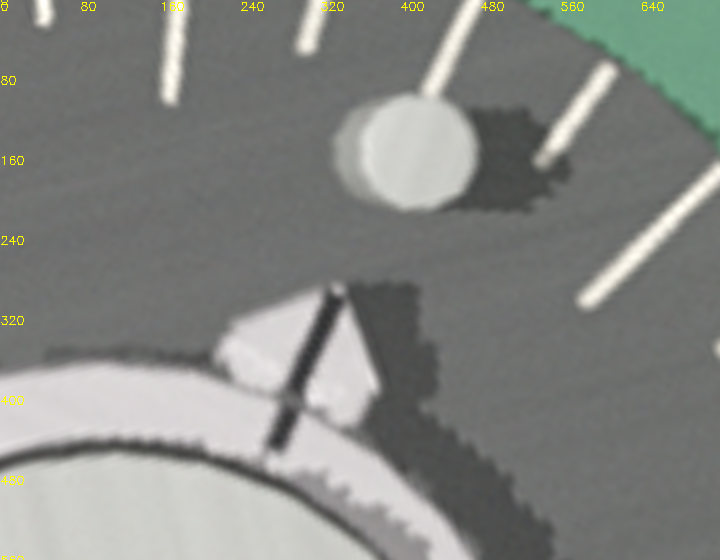

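The enlarged crop shows the line tip at (336,295), the line root at (276,445) and the stud top centre at (418,152). After the height correction the nose is at about -0.431 and the stud about -0.438. That 0.4° gap is fine. Now I'll regrasp the knob.

Emit:
{"method": "drive_tool", "body": {
  "offset": [
    [0,0,0],
    [0,0,0],
    [0,0,0],
    [0,0,0],
    [0,0,0],
    [0,0,0],
    [0,0,0]
  ],
  "angular": [
    [0,0,-0.91],
    [0,0,-0.91],
    [0,0,-0.91],
    [0,0,-0.91],
    [0,0,-0.91],
    [0,0,-0.91],
    [0,0,-0.91]
  ],
  "hand": [1,1,1,1,1,1,1]
}}

```text
time_s: 18.18
tool_pos: [0.5541, 0.126, 0.285]
tcp_rot: [0.933, -0.361, -0.0, 0.0]
wrist_force: [0.1, 0.5, 0.7]
gripper_width: 0.0854
```

Emit:
{"method": "drive_tool", "body": {
  "offset": [
    [0,0,0.8],
    [0,0,0.9],
    [0,0,0.9],
    [0,0,0.9],
    [0,0,0.9],
    [0,0,0.9],
    [0,0,0.75],
    [0,0,0]
  ],
  "angular": [
    [0,0,0],
    [0,0,0],
    [0,0,0],
    [0,0,0],
    [0,0,0],
    [0,0,0],
    [0,0,0],
    [0,0,0]
  ],
  "hand": [1,1,1,1,1,1,1,1]
}}

```text
time_s: 19.18
tool_pos: [0.5529, 0.1263, 0.1627]
tcp_rot: [0.932, -0.361, -0.001, 0.001]
wrist_force: [-0.1, -0.3, 0.1]
gripper_width: 0.0853
```

Emit:
{"method": "drive_tool", "body": {
  "offset": [
    [0,0,0],
    [0,0,0],
    [0,0,0],
    [0,0,0],
    [0,0,0],
    [0,0,0]
  ],
  "angular": [
    [0,0,0],
    [0,0,0],
    [0,0,0],
    [0,0,0],
    [0,0,0],
    [0,0,0]
  ],
  "hand": [0,0,0,0,0,0],
  "grip_force": 100
}}

```text
time_s: 19.92
tool_pos: [0.5541, 0.1263, 0.1649]
tcp_rot: [0.932, -0.361, 0.0, -0.0]
wrist_force: [-2.6, 0.2, 6.2]
gripper_width: 0.0124
```

```bash
cat > st.py <<'E'
from h import *
s=sense();X=R.from_quat(s["tcp_rot"]).as_matrix();print(s["time_s"],s["tool_pos"],"F",s["wrist_force"],"M",s["moment"],s["gripper_width"],"yaw",np.arctan2(X[1,0],X[0,0]),s["qpos"][5],s["tau"][5])
E
python3 st.py
```

```text
19.925 [0.55408063 0.12628474 0.16492041] F [-2.55064129  0.24203238  6.22515033] M [-0.01103047  0.30260258 -0.16014345] 0.012393190270236248 yaw -0.7393695999801737 0.7546395620889768 -0.14449593611061573
```

Emit:
{"method": "drive_tool", "body": {
  "offset": [
    [0,0,0],
    [0,0,0],
    [0,0,0],
    [0,0,0],
    [0,0,0],
    [0,0,0],
    [0,0,0]
  ],
  "angular": [
    [0,0,0.9],
    [0,0,0.9],
    [0,0,0.9],
    [0,0,0.9],
    [0,0,0.9],
    [0,0,0.9],
    [0,0,0.9]
  ],
  "hand": [0,0,0,0,0,0,0]
}}

```text
time_s: 20.8
tool_pos: [0.5542, 0.1262, 0.165]
tcp_rot: [0.799, -0.602, 0.0, -0.0]
wrist_force: [-1.5, -0.7, 5.8]
gripper_width: 0.0128
```

Emit:
{"method": "drive_tool", "body": {
  "offset": [
    [0,0,0],
    [0,0,0],
    [0,0,0],
    [0,0,0],
    [0,0,0],
    [0,0,0],
    [0,0,0],
    [0,0,0]
  ],
  "angular": [
    [0,0,0.9],
    [0,0,0.9],
    [0,0,0.9],
    [0,0,0.9],
    [0,0,0.9],
    [0,0,0.9],
    [0,0,0.9],
    [0,0,0]
  ],
  "hand": [0,0,0,0,0,0,0,0]
}}

```text
time_s: 21.8
tool_pos: [0.5541, 0.1262, 0.1649]
tcp_rot: [-0.606, 0.795, -0.0, 0.0]
wrist_force: [-2.1, -1.0, 5.9]
gripper_width: 0.0125
```

```bash
python3 st.py
```

```text
21.8 [0.55413892 0.12616117 0.16493563] F [-2.09182419 -1.00009567  5.93914729] M [-0.10346337  0.30320786 -0.06796215] 0.01247759902777451 yaw -1.8394600453264744 1.8548131614188519 0.20631527993828058
```

Torque on joint 6 is 0.2 Nm and the stop isn't felt yet. I'll continue in small steps.

Emit:
{"method": "drive_tool", "body": {
  "offset": [
    [0,0,0],
    [0,0,0],
    [0,0,0]
  ],
  "angular": [
    [0,0,0.5],
    [0,0,0.5],
    [0,0,0]
  ],
  "hand": [0,0,0],
  "grip_force": 120
}}

```text
time_s: 22.18
tool_pos: [0.5541, 0.1261, 0.165]
tcp_rot: [-0.571, 0.821, -0.0, 0.0]
wrist_force: [-1.4, 0.1, 5.8]
gripper_width: 0.012
```

```bash
python3 st.py
```

```text
22.175 [0.55413744 0.12613151 0.16498052] F [-1.37568685  0.14531719  5.80259631] M [-0.11194662  0.36012318  0.02585672] 0.011950690313474564 yaw -1.9259929288573987 1.9414190793511816 0.2545204572379589
```

Emit:
{"method": "drive_tool", "body": {
  "offset": [
    [0,0,0],
    [0,0,0],
    [0,0,0]
  ],
  "angular": [
    [0,0,0.5],
    [0,0,0.5],
    [0,0,0]
  ],
  "hand": [0,0,0]
}}

```text
time_s: 22.55
tool_pos: [0.5541, 0.1261, 0.1651]
tcp_rot: [-0.537, 0.843, -0.001, -0.0]
wrist_force: [-1.6, -1.6, 6.6]
gripper_width: 0.0122
```

```bash
python3 st.py
```

```text
22.55 [0.5541339  0.1261332  0.16507529] F [-1.63997263 -1.59762675  6.60192781] M [-0.19389081  0.35645079  2.75666914] 0.012240711952889703 yaw -2.0074335435863095 2.024309609964683 2.9907748103141785
```

The stop was reached: 2.8 Nm, against 0.25 Nm just before. Release, lift and check.

Emit:
{"method": "drive_tool", "body": {
  "offset": [
    [0,0,0],
    [0,0,0],
    [0,0,0],
    [0,0,-0.6],
    [0,0,-1],
    [0,0,-1],
    [0,0,-1],
    [0,0,-1]
  ],
  "angular": [
    [0,0,0],
    [0,0,0],
    [0,0,0],
    [0,0,0],
    [0,0,0],
    [0,0,0],
    [0,0,0],
    [0,0,0]
  ],
  "hand": [1,1,1,1,1,1,1,1]
}}

```text
time_s: 23.55
tool_pos: [0.5541, 0.1263, 0.258]
tcp_rot: [-0.535, 0.845, -0.0, 0.0]
wrist_force: [-0.3, 0.6, -0.3]
gripper_width: 0.085
```

Emit:
{"method": "drive_tool", "body": {
  "offset": [
    [0,0,-1],
    [0,0,-0.5],
    [0,0,0],
    [0,0,0],
    [0,0,0],
    [0,0,0],
    [0,0,0],
    [0,0,0]
  ],
  "angular": [
    [0,0,-1],
    [0,0,-1],
    [0,0,-1],
    [0,0,-1],
    [0,0,-1],
    [0,0,-1],
    [0,0,-1],
    [0,0,-1]
  ],
  "hand": [1,1,1,1,1,1,1,1]
}}

```text
time_s: 24.55
tool_pos: [0.554, 0.1263, 0.2873]
tcp_rot: [0.792, -0.61, 0.0, -0.0]
wrist_force: [0.7, -0.4, 0.1]
gripper_width: 0.0851
```

Run:
```python
from h import *
import pickle
s=sense();p,d=optics.get_image("wrist");pickle.dump((s,p,d),open("w6.pkl","wb"));C=cam("wrist",s)
print(s["time_s"],s["tool_pos"],C[3])
im=top(p,C,.48,.68,.03,.22,.142,3000)
c=np.array([.5540,.1265]);P,u,v=cloud(d,C);r=np.hypot(P[:,0]-c[0],P[:,1]-c[1]);a=np.arctan2(P[:,1]-c[1],P[:,0]-c[0])
m=(r>.06)&(r<.072)&(abs(a+.43)<.15)&(P[:,2]>.128);print("nose",a[m].mean())
m=(r>.08)&(r<.11)&(abs(a+.43)<.2)&(P[:,2]>.140);q=P[m];print("stud",np.median(q,0),(q.min(0)+q.max(0))/2)
m=(P[:,2]>.174)&(P[:,2]<.186)&(r>.1)&(r<.133);q=P[m];print("grip",len(q),(q.min(0)+q.max(0))/2)
m=(P[:,2]>.187)&(P[:,2]<.196)&(r<.05);q=P[m][:,:2];print("wing",np.arctan(np.divide(*np.linalg.svd(q-q.mean(0))[2][0][::-1])))
cv2.imwrite("pics/w6.png",im[:,:,::-1])
p,_=optics.get_image("side");cv2.imwrite("pics/side6.png",p[:,:,::-1])
```

```text
24.55 [0.55404008 0.12625819 0.28732445] [0.63320446 0.14749969 0.42928649]
nose -0.42623698536040966
stud [0.63588425 0.08831642 0.14308262] [0.63593047 0.08794951 0.142609  ]
grip 304 [0.4493188  0.17405849 0.17722231]
wing -0.35468998521735606
```

View pics/w6.png

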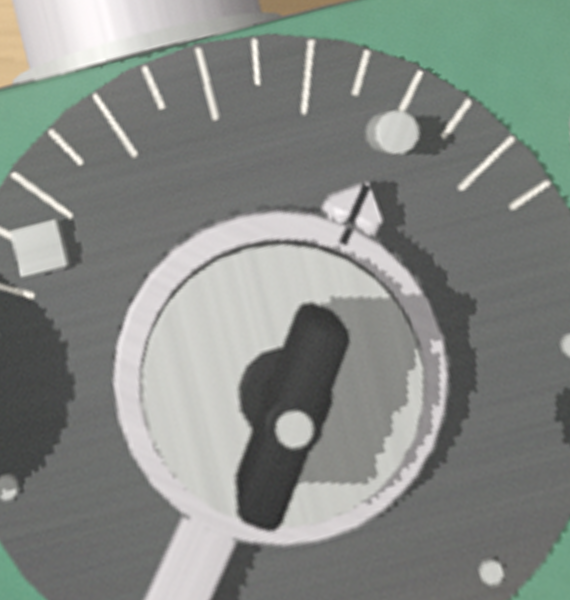

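View pics/side6.png

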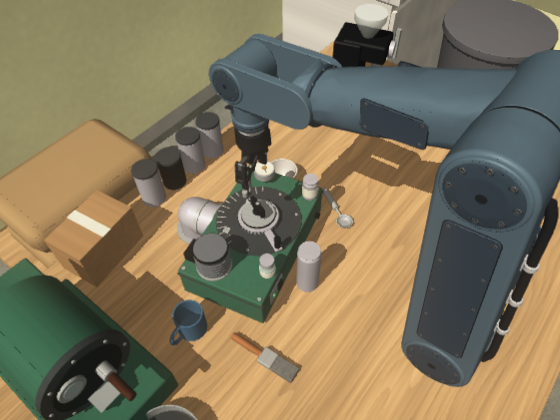

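The nose hasn't moved, at (367,185) to (345,243) as before, and every bystander in the side view is in place. One last check on the wing angle against the box yaw, using the stored pictures.

Run:
```python
from h import *
import pickle
for f in("w1","w4","w6"):
    s,p,d=pickle.load(open(f+".pkl","rb"));C=cam("wrist",s);P,u,v=cloud(d,C)
    r=np.hypot(P[:,0]-.554,P[:,1]-.1265);m=(P[:,2]>.1885)&(P[:,2]<.195)&(r<.04)
    rc=cv2.minAreaRect((P[m][:,:2]*1000).astype(np.float32));b=cv2.boxPoints(rc)
    e=b[1]-b[0] if np.linalg.norm(b[1]-b[0])>np.linalg.norm(b[2]-b[1]) else b[2]-b[1]
    q=P[m][:,:2];sv=np.linalg.svd(q-q.mean(0),full_matrices=False)[2][0]
    out=[f,"wing rect",np.arctan(e[1]/e[0]),rc[1],"svd",np.arctan(sv[1]/sv[0])]
    # lid front edge: lid (z~.120) min over box -x direction
    yaw=.265
    for _ in range(4):
        cx,sx=np.cos(yaw),np.sin(yaw);X=(P[:,0]-.554)*cx+(P[:,1]-.1265)*sx;Y=-(P[:,0]-.554)*sx+(P[:,1]-.1265)*cx
        k=(abs(P[:,2]-.12)<.003);res=[]
        for sg in(-1,1):
            pt=[]
            for y in np.arange(-.16,.2,.006):
                w=k&(abs(Y-y)<.003)&(sg*X>.08)
                if w.sum()>3:
                    x=(sg*X[w]).max()
                    if .112<x<.128:pt.append((y,sg*x))
            if len(pt)>6:
                pt=np.array(pt);res.append((np.polyfit(pt[:,0],pt[:,1],1),len(pt)))
        yaw-=np.mean([x[0][0] for x in res])
    print(*out,"yaw",yaw,[(x[0].round(3).tolist(),x[1]) for x in res])
```

```text
w1 wing rect -0.29468125 (15.608311653137207, 60.129512786865234) svd -0.3535160282289953 yaw 0.24552775910887337 [([-0.0, -0.119], 31), ([0.0, 0.119], 58)]
w4 wing rect 0.9044602 (60.45988845825195, 15.52361011505127) svd 0.8568563712576616 yaw 0.2429857521172715 [([0.003, -0.118], 27), ([-0.003, 0.12], 58)]
w6 wing rect -0.41743568 (15.518898963928223, 60.61679458618164) svd -0.3544178110436031 yaw 0.24241412484173147 [([0.003, -0.118], 28), ([-0.004, 0.12], 57)]
```

Box yaw is 0.243, so at lock 0 the wing should sit at -0.357. It measures -0.354, so the knob is fully tight.

```bash
python3 -c "
from station import workorder;print(workorder.job_done())"
```

```text
the job is handed in; nothing more can be done
None
```

The damper is set, and I handed the job in at about 25 s of the 58 s allowed. I slackened the tee knob by about 1.2 rad, swung the dial clockwise about 0.64 rad by its grip, then turned the knob back to its stop. At the stop the torque jumped from 0.25 to about 2.8 Nm.

- **Pointer:** before tightening, the nose stood at about -0.431 rad and the stud at -0.438, a difference of about 0.4°. It had not moved after tightening.
- **Knob:** the wing measures -0.354 rad, and fully tight should be -0.357. That figure fits the wing's top surface in the depth data. A cruder rectangle fit disagreed by about 0.06 rad, and reading it by eye disagreed by about 0.05. I trusted the surface fit because it matches both the box angle and the stop I felt.
- **Everything else:** the last side view shows the other things on the bench where they were. The gripper is open and about 95 mm above the knob, touching nothing.

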